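# Sweep the loose caps into the scrap pan

### The arm

A 6-joint arm with a two-finger parallel gripper is mounted at the origin on a cart in front of the work surface, level with it; the furniture and walls round the work are solid. World frame = base frame: x ahead of the robot, y to its left, z up, the work surface at z = 0. Lengths are in mm, angles in rad, forces in N, time in s.
With the tool pointing down it reaches from about 350 to 775 mm from the base axis. Payload 7.3 kg.
Tool frame: the origin (TCP) lies midway between the tips of the shut fingers; the grasp point (between the pads) lies 19 mm behind it; x points along the fingers, y is the direction in which the jaws open and shut, and the axes are right-handed (so a half turn about x gives the same grasp; the last joint's range is limited). The gripper opens to 92 mm and grips with 3 to 60 N. Pads are 19 mm wide; open, the fingers measure 130 mm over their backs; the gripper's body (75 mm by 190 mm) begins 47 mm behind the grasp point.
Start: joints at [-1.309, 0.342, 1.524, -0, 1.275, -0.146], TCP at [208.234, -481.958, 226.741] pointing down, gripper open.
Joint ranges: [-2.53, 2.53], [-0.77, 2.02], [0.04, 2.7], [-1, 4.14], [0.28, 2.66], [-3.11, 3.11]. Speed limits (rad/s): [2.57, 2.57, 3.14, 3.14, 3.14, 3.14].

### API

Orientations are given as [roll, pitch, yaw] about the fixed x, y, z axes, in that order (R = Rz(yaw) Ry(pitch) Rx(roll)).
In Python, from plant import get_obs, capture, close_job gives the robot as it stands. The module is installed in compiled form; this text tells all that it offers.
- The arm moves only by the tool send_rows, never from a script. Its argument "moves" is a list of rows, each a list of 4 numbers: the shift along the tool's x, y, z in mm, then the turn about the tool's x in degrees. In form: [[tx, ty, tz, yaw], ...]. A call has 1 to 8 rows; each row shifts and turns the commanded pose from where the row before left it, along the tool's axes as they then stand; what a row does not reach is not made up. A row lasts 1/8 s, in which the tool goes at most 62.5 mm and 10.7 degrees, less where a joint would pass 70% of its speed; a pose out of reach is approached as far as the arm can. A call with a gripper value outside its range is refused whole. "hand" is the opening, from 0 (shut) to 1 (fully open), set as the call begins (left out, the last holds). The fingers move at their own pace and stop on an object; the grip force is fixed at half the most. Time passes only in rows, so rows that do not move let the fingers close. It gives the time, the measured TCP pose, the force and the opening at its end, in the units of the state.
- get_obs(): the state, without advancing time (a new reading comes with each control period).
- capture(name): name is "side" or "top" or "wrist"; returns a dict with "image" (420x560x3 uint8, red, green, blue), "K" (3x3 intrinsics, pixels), "dist" ([k1, k2, p1, p2, k3] as OpenCV has them; the pictures are not rectified), "position" and "attitude" of the camera in the world; the wrist camera has in their place "mount" (4x4, takes a point from camera to tool coordinates, whose origin is the TCP and whose axes are the tool frame's). Camera axes: x right, y down, z forward; pixel columns grow to the right and rows downward; lengths in mm; the calibration is good to about 2 mm. A picture is of the moment at which its call begins: read the wrist's pose just before it. There is no depth.
- close_job(): hands the job in, once; it reports no verdict.
The state is a dict: "time": time; "joint_positions": joint angles; "dq": joint speeds; "tau": joint torques, N m; "tool_pos": TCP position; "tcp_rot": TCP orientation; "contact_force": force on the tool from outside, world axes, zero at the start; "moment": the same for the moment, N m; "grip_width": finger opening in mm.
Only numpy, scipy, OpenCV 4.12 (cv2) and the standard library are available. Lean on these libraries where they do the work, as an engineer would, in place of code of your own. Each camera call takes 0.05 s, during which the arm holds its last target. There are 200 camera calls.

### The job

Sweep the three loose black screw caps across the worktop into the scrap pan with your fingers, over its sloping lip, so that each lies completely inside on the pan's floor. Only slide the caps, do not pick them up, and leave the dip cup, the flat tin and the spice jar where they stand.

Things in the scene. Friction and masses are not known exactly. Their poses are not given: they have to be found in the camera images.
- pan: fixed stainless scrap pan, open on its -y side. Origin: centre of its underside, on the worktop; z up. Inside 200 mm along x (-100 to +100) and 150 mm along y (-75 to +75). Back wall at y = +75 mm, side walls at x = -100 and +100 mm, 3 mm thick, 38 mm high with a rolled rim. Top of the floor 3 mm above the worktop.
- pan_mouth (a point): middle of the pan's open mouth, at the top of its sloping lip (pan x 0, y -75 mm, z 3 mm; same axes as the pan). The lip is as wide as the pan and rises from the worktop at pan y = -95 mm to the floor at y = -75 mm; the side walls begin here.
- cap_small: loose round black plastic screw cap, 40 mm in diameter, 18 mm high, about 35 g, lying on the worktop with its closed flat side up (the small one of three). Origin: centre of its underside; z up along its axis. Solid, slides when pushed at its side.
- cap_medium: loose round black plastic screw cap, 45 mm in diameter, 20 mm high, about 35 g, lying on the worktop with its closed flat side up (the medium one of three). Origin: centre of its underside; z up along its axis. Solid, slides when pushed at its side.
- cap_large: loose round black plastic screw cap, 50 mm in diameter, 22 mm high, about 35 g, lying on the worktop with its closed flat side up (the large one of three). Origin: centre of its underside; z up along its axis. Solid, slides when pushed at its side.
- dip_cup: bystander: round steel dip cup near the front right (a second one stands far back), 67 mm across, 40 mm high; origin at the centre of its underside, z up
- fish_tin: bystander: low flat rounded food tin on the right part of the worktop (another stands far back at the left), 63 mm along its x, 105 mm along its y, 26 mm high; origin at the centre of its underside, z up
- spice_jar: bystander: spice jar with dark lid, 41 mm in diameter, 105 mm high; origin at the centre of its underside, z up
Not all that is in view belongs to the job. What is shaped like the cap_large but turquoise is not meant. Leave any turquoise look-alike of the cap_small alone.

How it is judged:
By the outcome, as a careful person would: the job done as asked, in the order asked, and still so for the second after the job is handed in, with the robot touching nothing.
It also fails if it takes over 72 s, if anything falls off the work surface, if the arm or the gripper's body presses on something with over 40 N, if the wrist force passes 120 N, or if a joint passes its speed limit or range.

## Working session

There is one attempt and no reset: what is moved stays moved. The work goes in short steps, Python scripts to look and compute and a tool call to move; the robot and the scene stay as the last step left them, time stands still between calls to the robot, and variables do not carry over. Pictures are saved under pics/ and viewed, about 8 in all and at most 12, crops included, and the job is handed in when it is done.

Besides the shell and the picture viewer there is one more tool, called after "Request:" as name(argument=value, ...) on one line, values as JSON. send_rows: Moves the arm, as the interface text tells. Its arguments: {"type":"object","properties":{"moves":{"type":"array","items":{"type":"array","items":{"type":"number"}}},"hand":{"type":"number"}},"required":["moves"]}

```bash
mkdir -p pics; cat > h.py <<'E'
import numpy as np, cv2
from scipy.spatial.transform import Rotation as R
from plant import get_obs, capture, close_job
def rot(a):
    a=np.array(a,float)
    if a.shape==(3,3): return a
    return R.from_euler('xyz',a).as_matrix() if a.size==3 else None
def ray(c,uv,z):
    K=np.array(c['K'],float);p=cv2.undistortPoints(np.array(uv,float).reshape(-1,1,2),K,np.array(c['dist'],float)).reshape(-1,2)
    d=np.c_[p,np.ones(len(p))]@rot(c['attitude']).T
    o=np.array(c['position'],float)
    return o+d*((z-o[2])/d[:,2])[:,None]
def proj(c,P):
    Rm=rot(c['attitude']).T
    r,_=cv2.Rodrigues(Rm);t=-Rm@np.array(c['position'],float)
    return cv2.projectPoints(np.array(P,float).reshape(-1,1,3),r,t,np.array(c['K'],float),np.array(c['dist'],float))[0].reshape(-1,2)
E
python3 - <<'E'
from h import *
print(get_obs())
import pickle
d={}
for n in ['top','side']:
    c=capture(n);d[n]=c
    print(n,c['position'],c['attitude'],c['K'],c['dist'])
    cv2.imwrite(f'pics/{n}0.png',cv2.resize(c['image'][:,:,::-1],(800,600),interpolation=cv2.INTER_CUBIC))
pickle.dump(d,open('c0.pkl','wb'))
E
```

```text
{'time': 0.0, 'joint_positions': array([-1.30901512e+00,  3.42683212e-01,  1.52501524e+00,  1.50289278e-05,
        1.27539255e+00, -1.46004049e-01]), 'dq': array([ 8.57851303e-04, -2.79408122e-04, -5.62185096e-04, -6.48769483e-06,
       -7.40761113e-04, -4.20388287e-05]), 'tau': array([ 8.06163916e-04, -4.31237125e+01, -2.44215292e+01,  7.19665736e-02,
        5.59730467e-02, -1.35952723e-04]), 'tool_pos': array([ 208.11998595, -481.54621694,  226.06609017]), 'tcp_rot': array([-1.7263916 ,  1.56929792,  1.82298192]), 'contact_force': array([ 0.5607351 , -0.24111041,  0.65475334]), 'moment': array([ 0.06433783,  0.02815111, -0.02046933]), 'grip_width': 91.8145850951072}
top [436.65490828  -9.58817398 863.14642192] [-2.93485182  0.0060459  -1.65121729] [[409.12597594   0.         272.75553289]
 [  0.         409.12597594 213.6291949 ]
 [  0.           0.           1.        ]] [-0.11215204  0.          0.          0.          0.        ]
side [1088.43118083  177.23783886  922.04836079] [-2.62126956e+00  2.51082557e-03  1.97030942e+00] [[437.41843085   0.         288.00424652]
 [  0.         437.41843085 211.67693198]
 [  0.           0.           1.        ]] [0.00735066 0.         0.         0.         0.        ]
```

View pics/top0.png

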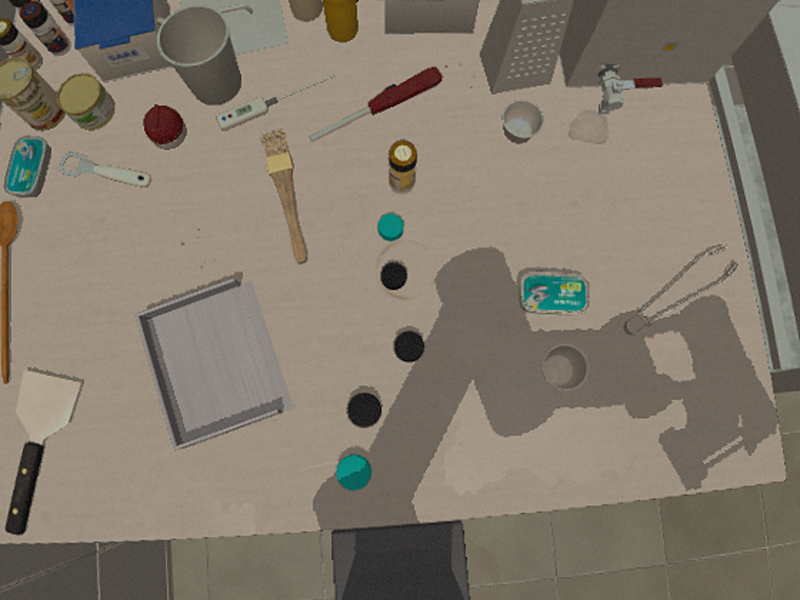

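View pics/side0.png

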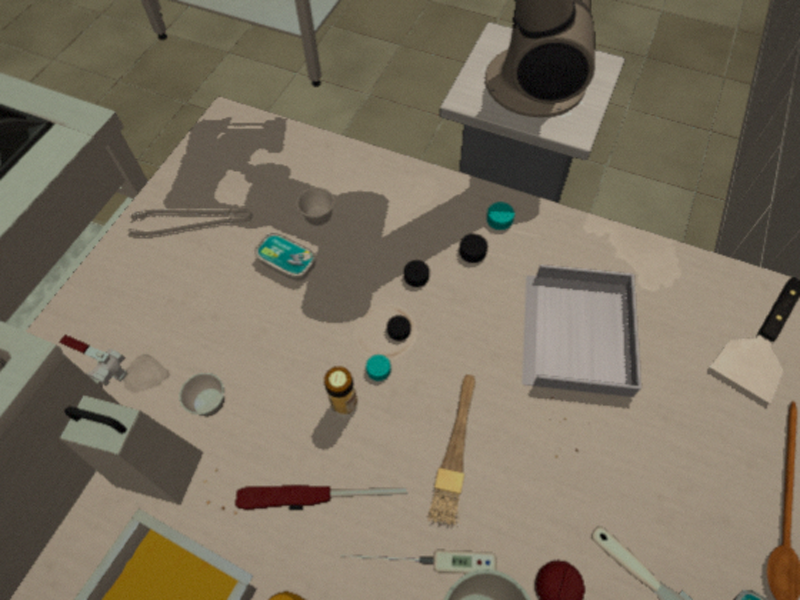

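Top view (800x600): the caps are at (393,276), (408,346) and (365,409). Turquoise look-alikes are at (391,226) and (353,472). The pan spans (137,315), (240,277), (290,408) and (178,447), with its mouth to the right. Jar is at (402,180), tin at (553,292) and cup at (565,368).

```bash
cat > m.py <<'E'
from h import *
import pickle
d=pickle.load(open('c0.pkl','rb'))
s=lambda U:(np.array(U,float)+.5)*.7-.5
t=d['top'];sd=d['side']
def caps(c,seeds,hs,S=17):
    out=[]
    for (u,v),h in zip(s(seeds),hs):
        u0,v0=int(u)-S,int(v)-S
        im=c['image'][v0:v0+2*S,u0:u0+2*S].max(2)
        m=(im<50).astype(np.uint8)
        n,l,st,ce=cv2.connectedComponentsWithStats(m)
        i=1+np.argmax(st[1:,4]); out.append((np.r_[ce[i]+[u0,v0]],st[i]))
    for (p,a),h in zip(out,hs): print(p.round(1),a,ray(c,[p],h*.6)[0].round(1))
print('caps top');caps(t,[(393,276),(408,346),(365,409)],[18,20,22])
print('caps side');caps(sd,[(399,328),(417,274),(473,249)],[18,20,22])
print('pan rim top',ray(t,s([(137,315),(240,275),(290,408),(178,447)]),38).round(1))
print('lip top',ray(t,s([(250,280),(290,408)]),0).round(1))
print('pan rim side',ray(sd,s([(538,268),(634,270),(637,390),(526,384)]),38).round(1))
print('teal',ray(t,s([(391,226),(353,472)]),20).round(1))
print('jar,tin,cup',ray(t,s([(403,152)]),105).round(1),ray(t,s([(553,291)]),26).round(1),ray(t,s([(565,367)]),40).round(1))
im=t['image'][:,:,::-1][170:330,75:315]
cv2.imwrite('pics/crop1.png',cv2.resize(im,None,fx=3.3,fy=3.3,interpolation=cv2.INTER_CUBIC))
E
python3 m.py
```

```text
caps top
[275.3 192.8] [ 10   8  18  19 269] [660.6 -27.9  10.8]
[286.1 242.1] [  8   7  21  21 345] [551.9 -41.7  12. ]
[254.7 286.5] [  5   6  24  24 431] [465.4  30.5  13.2]
caps side
[278.7 229.6] [  9  10  16  17 218] [661.4 -29.3  10.8]
[291.  191.2] [  9   8  17  19 262] [552.5 -43.5  12. ]
[330.8 173.6] [  9   7  19  20 307] [466.1  28.9  13.2]
pan rim top [[625.6 354.1  38. ]
 [673.2 197.7  38. ]
 [474.5 132.8  38. ]
 [431.2 294.6  38. ]]
lip top [[674.8 191.9   0. ]
 [476.2 139.4   0. ]]
pan rim side [[478.4 148.   38. ]
 [420.  297.4  38. ]
 [630.8 350.1  38. ]
 [686.4 193.3  38. ]]
teal [[736.1 -30.3  20. ]
 [379.3  52.1  20. ]]
jar,tin,cup [[815.  -54.1 105. ]] [[ 614.1 -261.3   26. ]] [[ 499.7 -259.4   40. ]]
```

View pics/crop1.png

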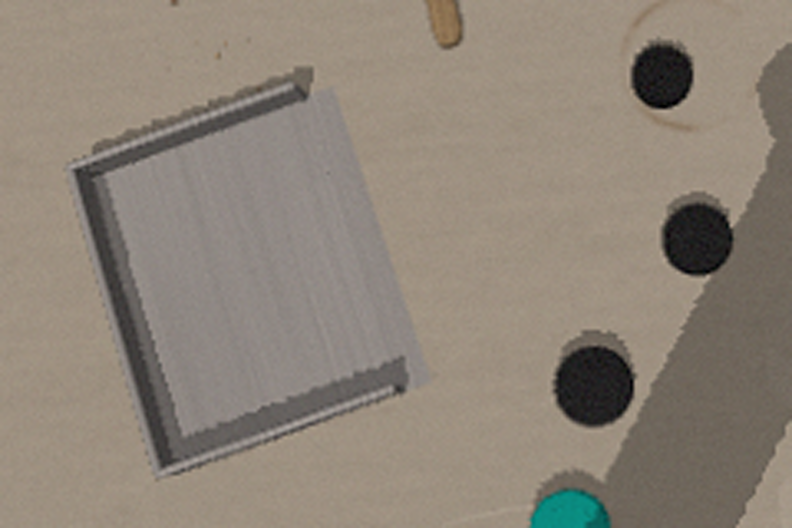

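```bash
cat > p.py <<'E'
from m import *
from scipy.optimize import least_squares
C=np.array([(70,166),(158,475),(303,85),(405,389),(333,90),(430,378)],float)
px=(C+.5)/3.3-.5+[75,170]
M=np.array([(102,77,38),(-102,77,38),(102,-75,38),(-102,-75,38),(101,-95,0),(-101,-95,0)],float)
def W(q,M=M):
    M=np.atleast_2d(M).astype(float);c,s_=np.cos(q[2]),np.sin(q[2])
    return np.c_[q[0]+c*M[:,0]-s_*M[:,1],q[1]+s_*M[:,0]+c*M[:,1],M[:,2]]
r=least_squares(lambda q:(proj(t,W(q))-px).ravel(),[550,245,.28]);q=r.x
print('pan',q,np.degrees(q[2]));print((proj(t,W(q))-px).round(1).tolist())
c,s_=np.cos(q[2]),np.sin(q[2])
for n,p in dict(small=(661,-28.6),med=(552.2,-42.6),large=(465.8,29.7),tealS=(736,-30),tealL=(379,52),jar=(815,-54)).items():
    e=np.array(p)-q[:2];print(n,'in pan',(c*e[0]+s_*e[1]).round(1),(-s_*e[0]+c*e[1]).round(1))
E
python3 p.py | tail -8
python3 -c "
from h import *
o=get_obs();print(R.from_euler('xyz',o['tcp_rot']).as_matrix().round(3))"
```

```text
pan [5.48980055e+02 2.50113205e+02 2.76809153e-01] 15.859996201226767
[[0.8, 0.1], [1.1, -0.1], [-2.4, -0.2], [-3.0, 0.1], [1.8, -0.1], [1.8, 0.2]]
small in pan 31.6 -298.7
med in pan -76.9 -282.5
large in pan -140.2 -189.3
tealS in pan 103.3 -320.6
tealL in pan -217.7 -144.1
jar in pan 172.8 -365.2
[[-0.     0.397 -0.918]
 [ 0.001 -0.918 -0.397]
 [-1.    -0.001 -0.   ]]
```

Request:
send_rows(moves=[[0,0,0,-9.8],[0,0,0,-9.8],[0,0,0,-9.8],[0,0,0,-9.8],[0,0,0,-9.8],[0,0,0,-9.8],[0,0,0,-9.8],[0,0,0,-9.9]], hand=0.3)

```text
time: 1.1
tool_pos: [208.2, -481.7, 226.3]
tcp_rot: [-3.09, 1.57, 1.836]
contact_force: [0.1, -0.5, 0.6]
grip_width: 27.7
```

Request:
send_rows(moves=[[0,33.5,-19.3,0],[0,33.5,-19.3,0],[0,33.5,-19.3,0],[0,33.5,-19.3,0],[0,33.5,-19.3,0],[0,33.5,-19.3,0],[0,33.5,-19.3,0],[0,33.5,-19.3,0]])

```text
time: 2.1
tool_pos: [439.5, -274.7, 226.4]
tcp_rot: [-2.362, 1.57, 2.558]
contact_force: [-0.5, 0.2, -0.4]
grip_width: 27.3
```

Request:
send_rows(moves=[[0,33.5,-19.3,0],[0,33.5,-19.3,0],[0,33.5,-19.3,0],[0,33.5,-19.3,0],[0,33.5,-19.3,0],[0,33.5,-19.3,0],[0,33.5,-19.3,0],[0,33.5,-19.3,0]])

```text
time: 3.1
tool_pos: [669.9, -68.6, 226.1]
tcp_rot: [-1.834, 1.57, 3.086]
contact_force: [0.5, -1.6, -0.5]
grip_width: 27.5
```

```bash
cat > st.py <<'E'
import sys
from h import *
q=[549,250.1,.2768]
def st(target=None,ang=0,z=None):
    """pan-frame state; target pan x,y, ang = push direction tilt toward +x (deg), z height -> moves in tool axes (turn first)"""
    o=get_obs();M=R.from_euler('xyz',o['tcp_rot']).as_matrix()
    c,s=np.cos(q[2]),np.sin(q[2]);e=o['tool_pos'][:2]-q[:2]
    P=np.array([c*e[0]+s*e[1],-s*e[0]+c*e[1]])
    a=np.degrees(np.arctan2(-M[1,2],-M[0,2])); tilt=(90+np.degrees(q[2])-a+180)%360-180
    print('t',round(o['time'],2),'pan',P.round(1),'z',o['tool_pos'][2].round(1),'tilt',tilt.round(1),'down',M[2,0].round(4),'F',o['contact_force'].round(1),'w',round(o['grip_width'],1),'j6',o['joint_positions'][5].round(2))
    if target is not None:
        d=np.array(target)-P;A=np.radians(ang)
        ty=d@[np.cos(A),-np.sin(A)];tz=-d@[np.sin(A),np.cos(A)]
        print(' yaw first',round(ang-tilt,1),'then tx',(o['tool_pos'][2]-z).round(1),'ty',ty.round(1),'tz',tz.round(1))
if __name__=='__main__':
    a=[float(x) for x in sys.argv[1:]]
    st((a[0],a[1]),a[2],a[3]) if a else st()
E
python3 st.py 29 -339 4 8
```

```text
t 3.1 pan [  29.2 -339.6] z 226.1 tilt 4.0 down -1.0 F [ 0.5 -1.6 -0.5] w 27.5 j6 -0.42
 yaw first 0.0 then tx 218.1 ty -0.3 tz -0.6
```

Request:
send_rows(moves=[[35,0,0,0],[35,0,0,0],[35,0,0,0],[35,0,0,0],[35,0,0,0],[25,0,0,0],[12,0,0,0],[5,0,0,0]])

```text
time: 4.1
tool_pos: [669.2, -69.5, 9.2]
tcp_rot: [-1.946, 1.57, 2.973]
contact_force: [0.6, -0.3, 0.4]
grip_width: 27.5
```

```bash
python3 - <<'E'
from st import *
st()
im=[cv2.resize(capture(n)['image'][:,:,::-1],(400,300),interpolation=cv2.INTER_AREA) for n in('top','side')]
cv2.imwrite('pics/a1.png',np.hstack(im))
E
```

```text
t 4.1 pan [  28.2 -340.3] z 9.2 tilt 4.0 down -1.0 F [ 0.6 -0.3  0.4] w 27.5 j6 -0.42
```

View pics/a1.png

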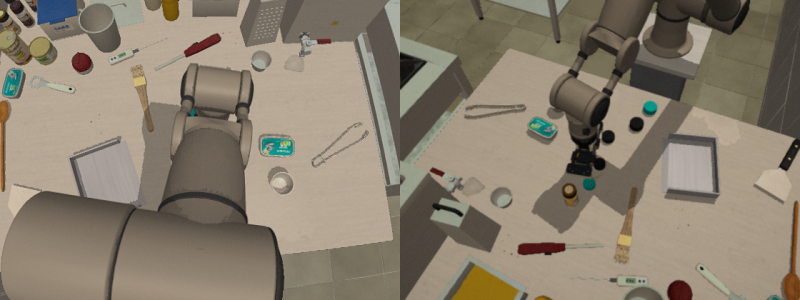

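Request:
send_rows(moves=[[0,0,-6,0],[0,0,-10,0],[0,0,-14,0],[0,0,-16,0],[0,0,-16,0],[0,0,-16,0],[0,0,-16,0],[0,0,-16,0]])

```text
time: 5.2
tool_pos: [646.5, 39.2, 9.7]
tcp_rot: [0.48, 1.571, -0.884]
contact_force: [0.1, -1.5, 0.8]
grip_width: 27.3
```

Request:
send_rows(moves=[[-2,0,-16,0],[0,0,-16,0],[0,0,-16,0],[0,0,-16,0],[0,0,-16,0],[0,0,-16,0],[0,0,-16,0],[0,0,-16,0]])

```text
time: 6.2
tool_pos: [620.2, 164.3, 11.8]
tcp_rot: [0.787, 1.571, -0.576]
contact_force: [0.3, -1.5, 0.6]
grip_width: 27.2
```

```bash
python3 - <<'E'
from st import *
st()
im=capture('side')['image'][:,:,::-1];cv2.imwrite('pics/a2.png',cv2.resize(im[120:320,260:480],None,fx=2.5,fy=2.5))
E
```

```text
t 6.2 pan [  45.1 -102. ] z 11.8 tilt 4.0 down -1.0 F [ 0.3 -1.5  0.6] w 27.2 j6 -0.07
```

View pics/a2.png

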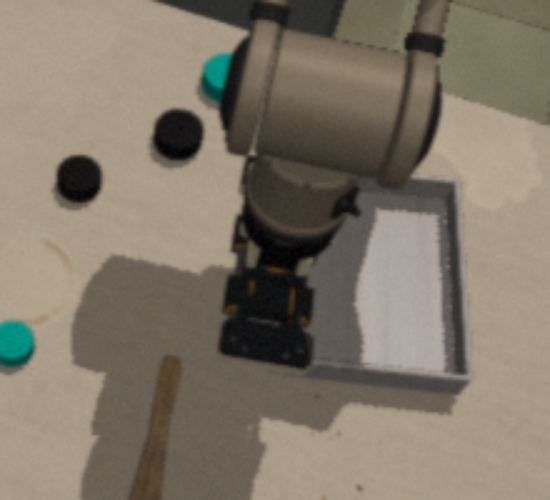

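Request:
send_rows(moves=[[0,0,-16,0],[0,0,-16,0],[0,0,-16,0],[0,0,-16,0],[0,0,-16,0],[0,0,-16,0],[0,0,-12,0],[0,0,-5,0]])

```text
time: 7.25
tool_pos: [596.9, 274.8, 11.6]
tcp_rot: [-0.036, 1.571, -1.399]
contact_force: [0.0, -0.0, 0.7]
grip_width: 27.6
```

Request:
send_rows(moves=[[0,0,10,0],[0,0,15,0],[-25,0,15,0],[-35,0,0,0],[-35,0,0,0],[0,0,0,0]])

```text
time: 8.0
tool_pos: [607.6, 233.5, 110.1]
tcp_rot: [1.568, 1.564, 0.203]
contact_force: [0.3, -0.5, 0.2]
grip_width: 27.4
```

```bash
python3 - <<'E'
from st import *
A=8.3;d=np.array([np.sin(np.radians(A)),np.cos(np.radians(A))])
T=np.array([-76.9,-282.5])-d*44;print(T)
st(T,A,8)
im=capture('side')['image'][:,:,::-1];cv2.imwrite('pics/a3.png',cv2.resize(im[120:320,260:480],None,fx=2.5,fy=2.5))
E
```

```text
[ -83.25167284 -326.03913472]
t 8.0 pan [ 51.9 -32. ] z 110.1 tilt 4.1 down -1.0 F [ 0.3 -0.5  0.2] w 27.4 j6 0.04
 yaw first 4.2 then tx 102.1 ty -91.2 tz 310.5
```

View pics/a3.png

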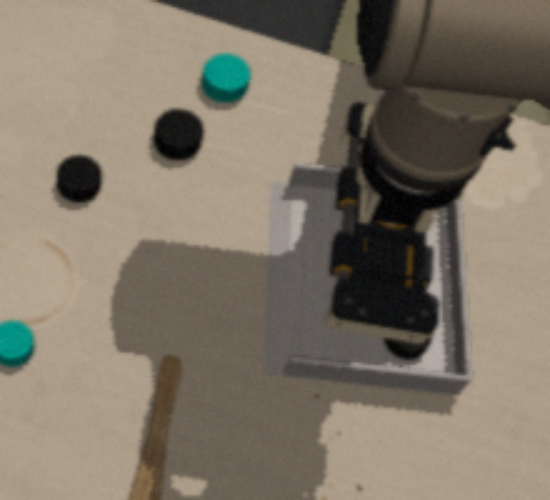

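The small cap is in the pan near (405,343). Next is the medium cap.

Request:
send_rows(moves=[[0,0,0,4.2],[0,-13,44.4,0],[0,-13,44.4,0],[0,-13,44.4,0],[0,-13,44.4,0],[0,-13,44.4,0],[0,-13,44.3,0],[0,-13,44.3,0]])

```text
time: 9.05
tool_pos: [555.1, -87.2, 105.3]
tcp_rot: [-1.922, 1.568, 2.923]
contact_force: [0.9, -0.7, 0.2]
grip_width: 27.5
```

Request:
send_rows(moves=[[20,0,0,0],[25,0,0,0],[25,0,0,0],[20,0,0,0],[8,0,0,0],[3,0,0,0],[0,0,0,0]])

```text
time: 9.93
tool_pos: [556.7, -85.4, 5.9]
tcp_rot: [0.855, 1.57, -0.582]
contact_force: [-0.3, 0.6, -0.9]
grip_width: 27.8
```

```bash
python3 st.py -83.2 -326 8.3 8.5
```

```text
t 9.93 pan [ -84.3 -324.8] z 5.9 tilt 8.2 down -1.0 F [-0.3  0.6 -0.9] w 27.8 j6 -0.42
 yaw first 0.1 then tx -2.6 ty 1.2 tz 1.0
```

Request:
send_rows(moves=[[-3,1,-6,0],[0,0,-10,0],[0,0,-14,0],[0,0,-16,0],[0,0,-16,0],[0,0,-16,0],[0,0,-16,0],[0,0,-16,0]])

```text
time: 10.92
tool_pos: [542.8, 25.1, 8.7]
tcp_rot: [0.204, 1.571, -1.233]
contact_force: [-0.8, -1.1, 1.4]
grip_width: 27.1
```

Request:
send_rows(moves=[[-2,0,-16,0],[0,0,-16,0],[0,0,-16,0],[0,0,-16,0],[0,0,-16,0],[0,0,-16,0],[0,0,-16,0],[0,0,-16,0]])

```text
time: 11.92
tool_pos: [525.7, 151.9, 10.7]
tcp_rot: [0.5, 1.571, -0.937]
contact_force: [-0.2, -0.6, 0.4]
grip_width: 27.5
```

Request:
send_rows(moves=[[-1,0,-16,0],[0,0,-16,0],[0,0,-16,0],[0,0,-16,0],[0,0,-14,0],[0,0,-10,0],[0,0,-5,0],[0,0,0,0]])

```text
time: 12.92
tool_pos: [513.4, 243.2, 11.6]
tcp_rot: [-0.373, 1.571, -1.81]
contact_force: [0.1, -0.1, 0.5]
grip_width: 27.8
```

Request:
send_rows(moves=[[0,0,10,0],[0,0,15,0],[-25,0,15,0],[-35,0,0,0],[-35,0,0,0],[0,0,0,0]])

```text
time: 13.68
tool_pos: [520.7, 202.4, 109.5]
tcp_rot: [1.636, 1.565, 0.197]
contact_force: [0.4, 0.3, 0.3]
grip_width: 27.4
```

```bash
python3 - <<'E'
from st import *
A=50;d=np.array([np.sin(np.radians(A)),np.cos(np.radians(A))])
T=np.array([-140.2,-189.3])-d*46;print(T)
st(T,A,8.5)
im=capture('side')['image'][:,:,::-1];cv2.imwrite('pics/a4.png',cv2.resize(im[120:320,260:480],None,fx=2.5,fy=2.5))
E
```

```text
[-175.43804438 -218.86823005]
t 13.68 pan [-40.2 -38.1] z 109.5 tilt 8.3 down -1.0 F [0.4 0.3 0.3] w 27.4 j6 0.1
 yaw first 41.7 then tx 101.0 ty 51.6 tz 219.8
```

View pics/a4.png

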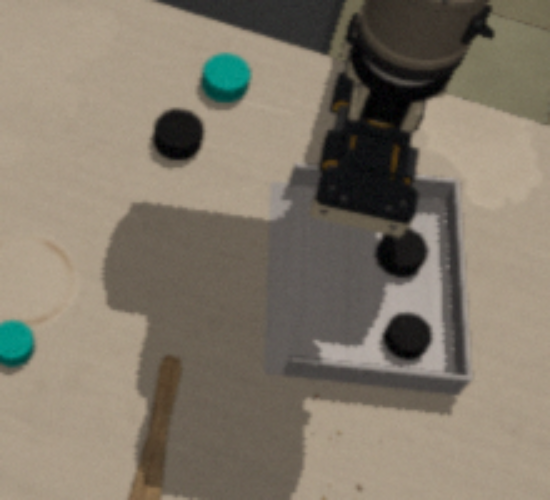

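Medium cap at (400,252) and small cap at (408,335) are both on the pan floor. Now the large cap, starting with a diagonal push.

Request:
send_rows(moves=[[0,0,0,10.4],[0,0,0,10.4],[0,0,0,10.4],[0,0,0,10.5],[0,13,55,0],[0,13,55,0],[0,13,55,0],[0,12.6,54.8,0]])

```text
time: 14.72
tool_pos: [436.7, -9.5, 105.5]
tcp_rot: [-1.057, 1.569, 3.061]
contact_force: [0.5, -0.4, 0.3]
grip_width: 27.5
```

Request:
send_rows(moves=[[0,0,0,0]])

```text
time: 14.85
tool_pos: [436.3, -10.7, 105.6]
tcp_rot: [-0.989, 1.568, 3.124]
contact_force: [0.6, 0.8, 0.2]
grip_width: 27.2
```

```bash
python3 st.py -175.4 -218.9 50 8.5
```

```text
t 14.85 pan [-179.7 -220.1] z 105.6 tilt 50.2 down -1.0 F [0.6 0.8 0.2] w 27.2 j6 0.4
 yaw first -0.2 then tx 97.1 ty 1.8 tz -4.0
```

Request:
send_rows(moves=[[20,2,0,0],[25,0,0,0],[25,0,0,0],[17,0,0,0],[7,0,0,0],[3,0,0,0],[0,0,0,0],[0,0,-6,0]])

```text
time: 15.85
tool_pos: [443.9, -3.8, 10.2]
tcp_rot: [1.909, 1.57, -0.257]
contact_force: [-0.8, -0.2, 0.0]
grip_width: 27.7
```

Request:
send_rows(moves=[[0,0,-10,0],[0,0,-14,0],[0,0,-14,0],[0,0,-14,0],[0,0,-14,0],[0,0,-14,0],[0,0,-14,0],[0,0,-14,0]])

```text
time: 16.85
tool_pos: [504.4, 86.4, 9.7]
tcp_rot: [-0.052, 1.571, -2.217]
contact_force: [-0.3, -0.1, 0.2]
grip_width: 27.8
```

Request:
send_rows(moves=[[0,0,-14,0],[0,0,-10,0],[0,0,-6,0],[0,0,0,0],[0,0,10,0],[0,0,15,0],[0,0,15,0],[0,0,0,0]])

```text
time: 17.85
tool_pos: [497.5, 76.1, 9.8]
tcp_rot: [-0.805, 1.57, -2.972]
contact_force: [-0.3, 0.6, 1.5]
grip_width: 27.6
```

```bash
python3 - <<'E'
from st import *
st((-45,-165),0,9)
c=capture('side');im=c['image'][:,:,::-1];cv2.imwrite('pics/a5.png',cv2.resize(im[120:320,260:480],None,fx=2.5,fy=2.5))
import pickle;pickle.dump(c,open('s5.pkl','wb'))
E
```

```text
t 17.85 pan [ -97.1 -153.3] z 9.8 tilt 50.0 down -1.0 F [-0.3  0.6  1.5] w 27.6 j6 0.6
 yaw first -50.0 then tx 0.8 ty 52.1 tz 11.7
```

View pics/a5.png

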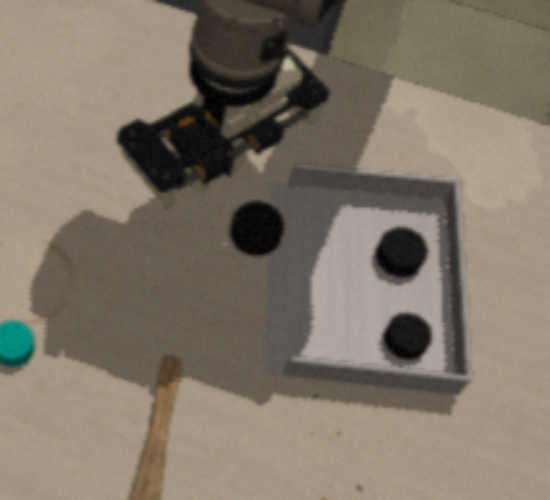

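The large cap is now at crop (257,227), just in front of the lip.

```bash
python3 - <<'E'
from st import *
import pickle;c=pickle.load(open('s5.pkl','rb'))
for p,z in [((257,227),11),((401,251),14),((407,335),13)]:
    e=ray(c,[(np.array(p)+.5)/2.5-.5+[260,120]],z)[0][:2]-q[:2];C,S=np.cos(q[2]),np.sin(q[2])
    print(C*e[0]+S*e[1],-S*e[0]+C*e[1])
E
```

```text
-43.71889255285933 -106.41066626922864
-32.121720511081016 29.18358829753667
54.379083517488425 32.53212940309865
```

Request:
send_rows(moves=[[0,0,0,-10],[0,0,0,-10],[0,0,0,-10],[0,0,0,-10],[0,0,0,-10],[0,20,10,0],[0,20,2,0],[0,13,0,0]])

```text
time: 18.9
tool_pos: [553.9, 80.6, 9.8]
tcp_rot: [1.305, 1.57, 0.013]
contact_force: [-1.0, 0.6, -0.9]
grip_width: 28.0
```

Request:
send_rows(moves=[[0,0,0,0],[0,0,-6,0],[0,0,-10,0],[-2,0,-12,0],[0,0,-14,0],[0,0,-14,0],[0,0,-14,0],[0,0,-14,0]])

```text
time: 19.9
tool_pos: [529.2, 162.2, 11.7]
tcp_rot: [-0.436, 1.571, -1.728]
contact_force: [-0.4, -0.8, 0.8]
grip_width: 27.7
```

```bash
python3 st.py -44 -58 0 12
```

```text
t 19.9 pan [-43.1 -79.1] z 11.7 tilt -0.1 down -1.0 F [-0.4 -0.8  0.8] w 27.7 j6 -0.12
 yaw first 0.1 then tx -0.3 ty -0.9 tz -21.1
```

Finish the push, then retreat and lift well clear toward the start side.

Request:
send_rows(moves=[[0,0,-10,0],[0,0,-7,0],[0,0,-4,0],[0,0,0,0],[0,0,10,0],[0,0,15,0],[-25,0,15,0],[-35,0,0,0]])

```text
time: 20.9
tool_pos: [534.7, 140.5, 71.5]
tcp_rot: [-1.548, 1.568, -2.843]
contact_force: [0.2, -0.2, 0.4]
grip_width: 27.7
```

Request:
send_rows(moves=[[-35,0,0,0],[-35,0,0,0],[-35,0,0,0],[-30,0,30,0],[0,0,40,0],[0,0,40,0],[0,0,40,0],[0,0,40,0]])

```text
time: 21.9
tool_pos: [587.1, -42.5, 206.7]
tcp_rot: [-0.212, 1.571, -1.505]
contact_force: [0.7, 0.3, 0.6]
grip_width: 27.5
```

Request:
send_rows(moves=[[0,0,40,0],[0,0,40,0],[0,0,40,0],[0,0,20,0],[0,0,0,0],[0,0,0,0]])

```text
time: 22.65
tool_pos: [625.2, -173.2, 206.7]
tcp_rot: [-2.868, 1.57, 2.124]
contact_force: [-0.5, -0.1, 1.0]
grip_width: 27.4
```

```bash
python3 - <<'E'
from st import *
st()
im=[cv2.resize(capture(n)['image'][:,:,::-1],(400,300),interpolation=cv2.INTER_AREA) for n in('top','side')]
cv2.imwrite('pics/a6.png',np.vstack([np.hstack(im),cv2.resize(capture('side')['image'][120:320,270:470,::-1],(300,300)) .copy() if 0 else np.pad(cv2.resize(capture('side')['image'][140:300,260:473,::-1],(400,300)),((0,0),(0,400),(0,0)))]))
E
```

```text
t 22.65 pan [ -42.4 -428. ] z 206.7 tilt -0.1 down -1.0 F [-0.5 -0.1  1. ] w 27.4 j6 -0.67
```

View pics/a6.png

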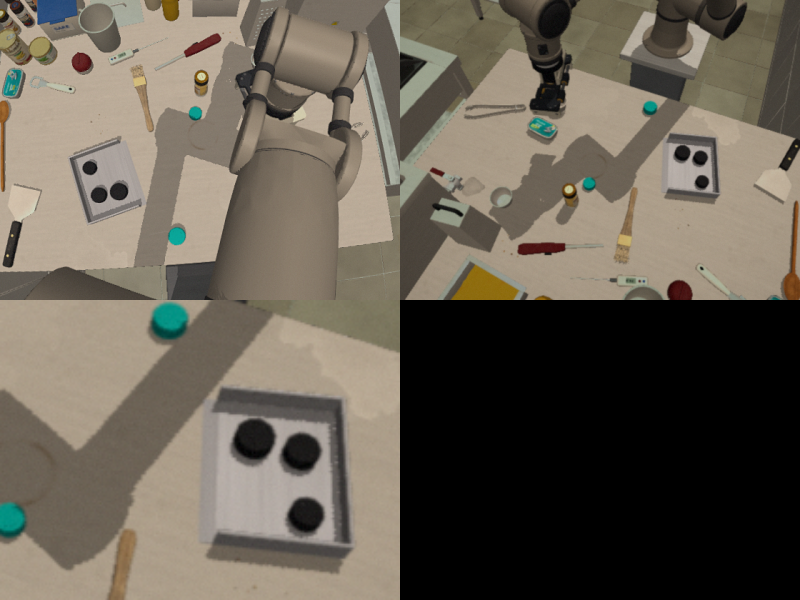

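All three caps are on the pan floor. The turquoise look-alikes at (195,113) and (177,236), the jar and the tin stand where they were.

```bash
python3 -c "
from plant import close_job;print(close_job())"
```

```text
the job is handed in; nothing more can be done
None
```

I slid the three black caps over the lip into the scrap pan with the part-open fingers, and the job is handed in at about 23 s of the 72 s allowed. The large cap needed two pushes: one diagonal to line it up with the mouth, then one straight in.

- **Caps:** The last pictures show all three flat on the pan floor. The large cap is nearest the mouth, and its rear edge should be about 20 mm inside the top of the lip, going by where the push ended. I measured the other two from an image before the last push.
- **Other objects:** Both turquoise look-alikes, the spice jar and the flat tin appear where they stood. The dip cup was hidden by the arm in the last pictures, so I could not check it there; the arm made no low moves near it.
- **Forces and arm:** Readings at the end of each move stayed at about 2 N or less. The arm was clear at 207 mm height when I handed in.
- **Disagreement:** My fit of the pan's position left up to about 3 pixels of error (roughly 5 mm) at the front ends of the rim. The pushes had enough clearance for that.

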